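# Put two racks of slides away in their staining dishes and cover them

## Robot

A 6-joint arm with a two-finger parallel gripper is mounted at the origin on the work surface. World frame = base frame: x ahead of the robot, y to its left, z up, the work surface at z = 0. Lengths are in mm, angles in rad, forces in N, time in s.
With the tool pointing down it reaches from about 350 to 975 mm from the base axis. Payload 7.1 kg.
Tool frame: the origin (TCP) lies between the finger pads; the fingertips stand 19 mm ahead of it and the grasp point (between the pads) is the TCP (ctrl.finger_overhang is the distance from the TCP to the fingertips, in mm); z points along the fingers, y is the line along which they close (so a half turn about z gives the same grasp; the last joint's range is limited). The gripper opens to 88 mm and grips with 3 to 60 N. Pads are 20 mm wide; open, the fingers measure 115 mm over their backs; the gripper's body (75 mm by 178 mm) begins 61 mm behind the grasp point.
Start: joints at [1.099, 0.423, 1.63, -0, 1.089, -0.019], TCP at [273.396, 562.014, 241.675] pointing down, gripper open.
Joint ranges: [-3, 3], [-0.9, 2.11], [0.09, 2.58], [-1.31, 4.45], [0.11, 2.69], [-2.54, 2.54]. Speed limits (rad/s): [2.39, 2.39, 3.01, 3.14, 3.14, 3.14].

## Interface

Orientations are given as a rotation vector (axis times angle).
In Python, from workcell import ctrl gives the robot as it stands. The module is installed in compiled form; this text tells all that it offers.
- The arm moves only by the tool arm_command, never from a script. Its argument "rows" is one flat list of numbers, 7 for each row, row after row: the turn, a rotation vector about the tool's x, y, z scaled (see below), then the shift along the tool's x, y, z scaled (see below), then the opening, from -1 (shut) to 1 (fully open). A call has 1 to 5 rows; each row is the pose to reach, as a shift and turn from the pose commanded when the call began, along the tool's axes at that moment, turning the shorter way round; what a row does not reach only later rows make up. The controller multiplies each number of a shift by 80 mm and each number of a turn by 180 degrees. A row lasts 1/10 s, in which the tool goes at most 50 mm and 8.59 degrees, less where a joint would pass 70% of its speed; a pose out of reach is approached as far as the arm can. A call with a number of a shift or a turn outside -1 to 1 is refused whole. A call with a gripper value outside its range is refused whole. The fingers move at their own pace and stop on an object; the grip force is fixed at half the most. Time passes only in rows, so rows that repeat a pose let the fingers close. It gives the time, the measured TCP pose, the force, the opening and the grip force at its end, in the units of the state.
- ctrl.get_obs(): the state, without advancing time (a new reading comes with each control period).
- ctrl.get_image(name): name is "side" or "top"; returns (picture, depth): 420x560x3 uint8, red, green, blue; 420x560 float32, mm along the optical axis (not along the pixel's ray), 0 where there is no reading.
- ctrl.camera_params(name): a dict with "camera_matrix" (3x3 intrinsics, pixels), "world_to_cam" (4x4, takes a point from world to camera coordinates). Camera axes: x right, y down, z forward; pixel columns grow to the right and rows downward; lengths in mm; the calibration is good to about 2 mm. A picture is of the moment at which its call begins. camera_params takes no time and is no camera call.
- ctrl.close_job(): hands the job in; it is judged then, once.
The state is a dict: "t": time; "qpos": joint angles; "qvel": joint speeds; "joint_torque": joint torques, N m; "ee_pos": TCP position; "orientation": TCP orientation; "ft_force": force on the tool from outside, world axes, zero at the start; "moment": the same for the moment, N m; "width": finger opening in mm; "grasp_force": force on a finger pad.
Only numpy, scipy, OpenCV 4.12 (cv2) and the standard library are available. Lean on these libraries where they do the work, as an engineer would, in place of code of your own. Each camera call takes 0.05 s, during which the arm holds its last target. There are 200 camera calls.

## Task

Put the two racks of slides away dust-free: lower each rack, upright and without dropping it, into the open staining dish of its own colour (blue into blue, yellow into yellow), and only then close that dish with the lid of the same colour, set flat on the rim with its lip inside. Leave the closed white dish, the key counter and the oil bottle where they stand.

Things in the scene. Friction and masses are not known exactly. Their poses are not given: they have to be found in the camera images.
- dish_blue: Blue staining dish: open empty tub, loose, 0.4 kg, 100 (x) x 82 (y) x 76 mm high; walls 3, floor 4 mm thick, inside 94 x 76 mm. Origin: centre of its underside, x along the long side. A rack standing in it has its origin 4 mm above the dish's, its bar's top 10 mm below the rim, with 33 mm from each side of the bar to the wall: spread the fingers only a little in there.
- rack_blue: Blue slide rack, 0.16 kg: basket 80 (x) x 62 (y) mm, 14 glass slides on edge in it (tops at 29 mm), and a fixed bail: straight grip bar along x over the middle, 80 long, 10 wide, from 52 to 62 mm up, open below, an upright at each end. Origin: centre of its underside, x along bar. Fits the dish with 7 mm to spare all round, long sides parallel, either way round.
- lid_blue: Blue lid, right way up, 0.08 kg: plate 110 (x) x 92 (y) mm from 5 to 9 mm up; under it a lip 82 x 64 x 5 mm that enters the dish with 6 mm to spare all round; on top a fin grip along x, 46 long, 10 wide, from 9 to 39 mm up. Origin: centre of the lip's underside, x along the fin. On a dish its origin is 71 mm above the dish's; either way round.
- dish_yellow: Yellow staining dish: open empty tub, loose, 0.4 kg, 100 (x) x 82 (y) x 76 mm high; walls 3, floor 4 mm thick, inside 94 x 76 mm. Origin: centre of its underside, x along the long side. A rack standing in it has its origin 4 mm above the dish's, its bar's top 10 mm below the rim, with 33 mm from each side of the bar to the wall: spread the fingers only a little in there.
- rack_yellow: Yellow slide rack, 0.16 kg: basket 80 (x) x 62 (y) mm, 14 glass slides on edge in it (tops at 29 mm), and a fixed bail: straight grip bar along x over the middle, 80 long, 10 wide, from 52 to 62 mm up, open below, an upright at each end. Origin: centre of its underside, x along bar. Fits the dish with 7 mm to spare all round, long sides parallel, either way round.
- lid_yellow: Yellow lid, right way up, 0.08 kg: plate 110 (x) x 92 (y) mm from 5 to 9 mm up; under it a lip 82 x 64 x 5 mm that enters the dish with 6 mm to spare all round; on top a fin grip along x, 46 long, 10 wide, from 9 to 39 mm up. Origin: centre of the lip's underside, x along the fin. On a dish its origin is 71 mm above the dish's; either way round.
- dish_white: A white dish with its white lid on, already in use: stands among the things, leave it. 110 (x) x 92 (y) mm over the lid, 80 mm high to the lid's plate and 110 mm to the top of its fin. Origin: centre of its underside, z up.
- counter: A grey desk counter with a row of white keys and a red one, for counting cells: leave it. 85 (x) x 110 (y) x 40 mm high. Origin: centre of its underside, z up.
- oil: A small amber bottle of immersion oil with a black cap: leave it. 42 mm in diameter, 71 mm high. Origin: centre of its underside, z up.
Things that resemble listed ones, but are neither listed nor needed, are in the scene too. What is shaped like the rack_yellow but green or pink is not meant.

How it is judged:
By the outcome, as a careful person would: the job done as asked, in the order asked, and still so for the second after the job is handed in, with the robot touching nothing.
It also fails if it takes over 123 s, if anything falls off the work surface, if the arm or the gripper's body presses on something with over 40 N, if the wrist force passes 120 N, or if a joint passes its speed limit or range.

## Working session

There is one attempt and no reset: what is moved stays moved. The work goes in short steps, Python scripts to look and compute and a tool call to move; the robot and the scene stay as the last step left them, time stands still between calls to the robot, and variables do not carry over. Pictures are saved under pics/ and viewed, at most 14 in all, crops included, and the job is handed in when it is done.

Besides the shell and the picture viewer there is one more tool, called after "Emit:" as name(argument=value, ...) on one line, values as JSON. arm_command: Moves the arm, as the interface text tells. Shifts and turns lie within -1 to 1; 1 stands for 80 mm of shift or 180 degrees of turn. Its arguments: {"type":"object","properties":{"rows":{"type":"array","items":{"type":"number"}}},"required":["rows"]}

```bash
mkdir -p pics; ls; python3 - <<'E'
from workcell import ctrl
import cv2,numpy as np
for n in("top","side"):
    im,d=ctrl.get_image(n); cv2.imwrite(f"pics/{n}0.png",im[:,:,::-1]); np.savez(f"{n}0.npz",im=im,d=d)
    p=ctrl.camera_params(n); print(n,np.round(p["camera_matrix"],1).tolist(),np.round(p["world_to_cam"],3).tolist())
print(ctrl.get_obs())
E
```

```text
pics
top [[411.0, 0.0, 283.1], [0.0, 411.0, 208.1], [0.0, 0.0, 1.0]] [[0.022, -0.999, -0.025, 4.413], [-0.992, -0.019, -0.123, 448.669], [0.123, 0.028, -0.992, 1040.523], [0.0, 0.0, 0.0, 1.0]]
side [[427.0, 0.0, 286.3], [0.0, 427.0, 211.3], [0.0, 0.0, 1.0]] [[0.842, -0.538, 0.019, -348.424], [-0.355, -0.582, -0.731, 197.185], [0.405, 0.609, -0.682, 926.044], [0.0, 0.0, 0.0, 1.0]]
{'t': 0.1, 'qpos': array([ 1.09901774e+00,  4.23799139e-01,  1.63058379e+00,  1.71167758e-05,
        1.08856898e+00, -1.90190519e-02]), 'qvel': array([-0.00194184, -0.00260971, -0.00075067,  0.00077906, -0.00038009,
       -0.00030857]), 'joint_torque': array([-6.35998076e-04, -5.45613384e+01, -2.74324661e+01,  6.44940860e-02,
        1.88200513e-02, -1.98418604e-05]), 'ee_pos': array([273.18167323, 561.6286284 , 240.96942427]), 'orientation': array([-7.05068639e-01, -3.06109641e+00,  2.06514107e-03]), 'ft_force': array([0.32917438, 0.6351095 , 0.45824756]), 'moment': array([0.03984695, 0.05294956, 0.01391525]), 'grasp_force': 0.0, 'width': 88.12129646623602}
```

View pics/top0.png

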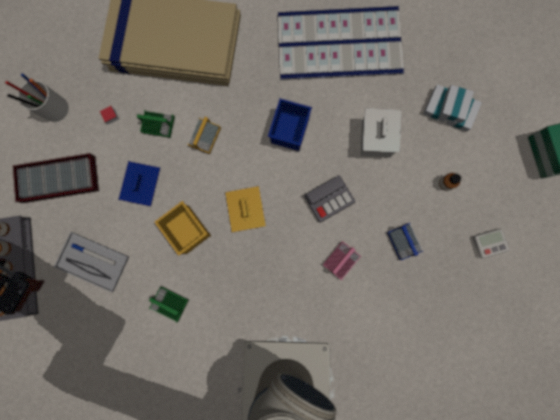

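View pics/side0.png

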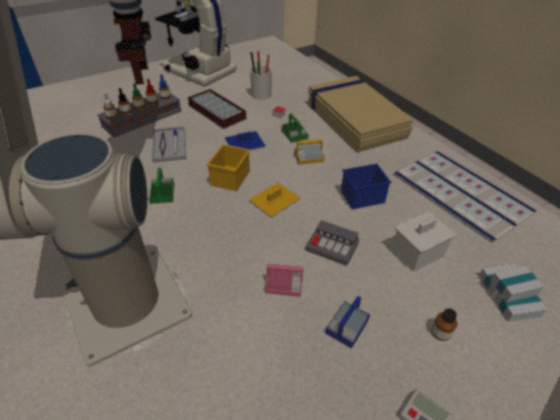

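Top view: blue rack is at (404,241) and yellow rack at (206,134). Blue dish is at (290,125) and yellow dish at (182,228). Blue lid is at (139,183) and yellow lid at (245,208). The rack lookalikes are green at (156,124) and (169,303), and pink at (341,260).
I'll back-project the colour masks with depth and enlarge a crop to confirm.

```bash
cat > h.py <<'E'
import numpy as np,cv2
from workcell import ctrl
def world(n,d):
    p=ctrl.camera_params(n);K=p["camera_matrix"];T=np.linalg.inv(p["world_to_cam"])
    v,u=np.mgrid[:d.shape[0],:d.shape[1]]
    c=np.stack([(u-K[0,2])/K[0,0]*d,(v-K[1,2])/K[1,1]*d,d],-1)
    return c@T[:3,:3].T+T[:3,3]
def mask(im,col):
    h=cv2.cvtColor(im,cv2.COLOR_RGB2HSV)
    lo,hi={"blue":((105,120,40),(130,255,255)),"yellow":((15,120,60),(32,255,255))}[col]
    return cv2.inRange(h,lo,hi)>0
def rect(P):
    (cx,cy),(w,h),a=cv2.minAreaRect(P[:,:2].astype(np.float32))
    if w<h: w,h,a=h,w,a+90
    return np.round([cx,cy,w,h,(a+90)%180-90],1)
E
python3 - <<'E'
from h import *
T=dict(dish_blue=("blue",290,125),rack_blue=("blue",404,241),lid_blue=("blue",139,183),dish_yellow=("yellow",182,228),rack_yellow=("yellow",206,134),lid_yellow=("yellow",245,208))
z=np.load("top0.npz");im,d=z["im"],z["d"];W=world("top",d)
for k,(c,u,v) in T.items():
    m=mask(im,c);b=np.zeros_like(m);b[v-30:v+30,u-30:u+30]=1;m&=b&(d>0)
    P=W[m];hh=P[:,2];print(k,m.sum(),"z pct",np.round(np.percentile(hh,[2,25,50,75,98])))
    ranges={"d":[(60,90)],"r":[(5,90),(45,75)],"l":[(0,25),(25,50)]}[k[0]]
    for lo,hi in ranges:
        q=P[(hh>lo)&(hh<hi)]
        if len(q)>4: print("  ",lo,hi,len(q),rect(q),"zmed",np.round(np.median(q[:,2]),1),"mean",q.mean(0).round(1),"R",np.hypot(*q.mean(0)[:2]).round())
a=cv2.resize(im[95:160,165:325],None,fx=5,fy=5,interpolation=cv2.INTER_CUBIC)[:, :800]
b=cv2.resize(im[210:265,320:480],None,fx=5,fy=5,interpolation=cv2.INTER_CUBIC)
cv2.imwrite("pics/crop.png",np.vstack([a,b])[:600,:,::-1])
E
```

```text
dish_blue 1207 z pct [-1.  3.  6. 66. 78.]
   60 90 326 [664.6   1.1 104.7  85.1 -15.3] zmed 74.4 mean [664.8   7.6  73.4] R 665.0
rack_blue 110 z pct [56. 60. 62. 63. 66.]
   5 90 110 [ 371.  -301.4   74.2    9.    23.8] zmed 61.7 mean [ 372.9 -300.1   61.5] R 479.0
   45 75 110 [ 371.  -301.4   74.2    9.    23.8] zmed 61.7 mean [ 372.9 -300.1   61.5] R 479.0
lid_blue 1200 z pct [ 4.  7.  8. 10. 38.]
   0 25 1105 [511.4 403.3 103.9  89.2 -10.4] zmed 7.9 mean [510.7 402.4   8.2] R 650.0
   25 50 95 [510.7 402.   46.2  10.6 -10.3] zmed 36.1 mean [509.5 401.2  35.2] R 648.0
dish_yellow 1602 z pct [-0.  3. 14. 68. 77.]
   60 90 455 [388.3 266.2 106.9  88.5  38.9] zmed 74.4 mean [388.7 270.4  73.3] R 474.0
rack_yellow 153 z pct [ 8. 31. 60. 62. 64.]
   5 90 151 [640.  226.1  77.5  49.1 -20. ] zmed 60.1 mean [637.4 232.7  50.1] R 679.0
   45 75 111 [642.1 231.9  77.5  10.4 -20.4] zmed 61.0 mean [642.4 231.7  60.6] R 683.0
lid_yellow 1343 z pct [ 4.  7.  9. 10. 38.]
   0 25 1267 [447.6 115.3 107.7  89.5  11.4] zmed 8.4 mean [447.1 115.3   8.5] R 462.0
   25 50 76 [447.1 114.   44.8   9.9  11.2] zmed 37.6 mean [446.9 113.5  36.9] R 461.0
```

View pics/crop.png

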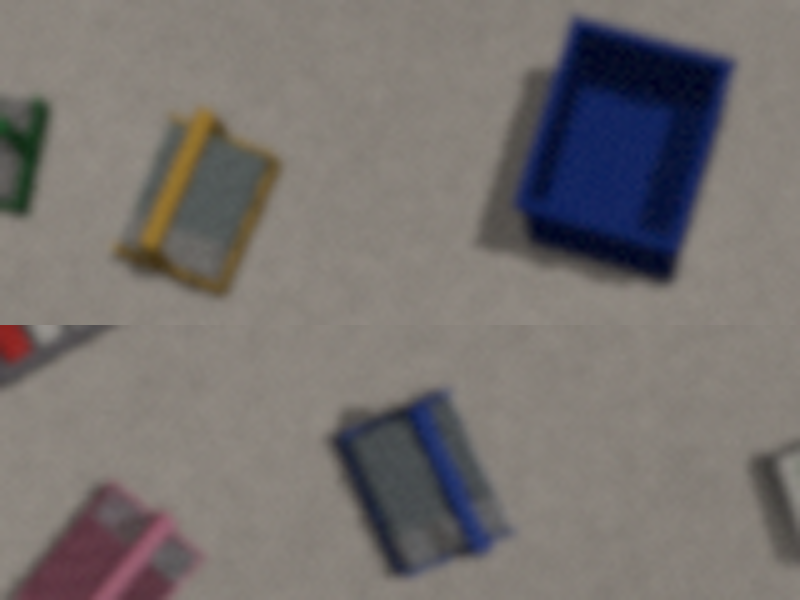

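The crop shows the yellow bail bar and basket at crop (180,180) and the blue rack at (425,490). The pink and green ones are plainly different. I'll cross-check against the side view and write a move planner.

```bash
cat > plan.py <<'E'
import sys; from h import *
from scipy.spatial.transform import Rotation as R
def plan(wps):
    """wps: (x,y,z,tool-x world angle deg) list; prints rows-units per call, from the measured pose"""
    o=ctrl.get_obs();p=np.array(o["ee_pos"]);r=R.from_rotvec(o["orientation"]);M=r.as_matrix()
    a=np.degrees(np.arctan2(M[1,0],M[0,0]));print("t",round(o["t"],2),"pos",p.round(1),"ang",round(a,1),"tilt z",M[:,2].round(3),"w",round(o["width"],1),"F",o["ft_force"].round(1),"q6",o["qpos"][5].round(2))
    for w in wps:
        t=np.array(w[:3],float)
        for _ in range(20):
            d=t-p;da=w[3]-a
            if np.abs(d).max()<.3 and abs(da)<.2: break
            c,s=np.cos(np.radians(a)),np.sin(np.radians(a))
            loc=np.array([c*d[0]+s*d[1],s*d[0]-c*d[1],-d[2]])
            loc*=min(1,78/np.abs(loc).max());da=np.clip(da,-42,42)
            n=int(max(np.ceil(np.linalg.norm(loc)/50),np.ceil(abs(da)/8.59),1))
            u=np.round(loc/80,3);tz=round(-da/180,4)
            print("  turn",tz,"shift",u.tolist(),"rows>=",n)
            l=u*80;p=p+[c*l[0]+s*l[1],s*l[0]-c*l[1],-l[2]];a-=tz*180
        print(" -->",p.round(1),round(a,1))
E
python3 - <<'E'
from plan import *
T=dict(dish_blue=("blue",664.6,1.1,(60,90)),rack_blue=("blue",371,-301,(45,75)),lid_blue=("blue",511,402,(25,50)),dish_yellow=("yellow",388,266,(60,90)),rack_yellow=("yellow",642,232,(45,75)),lid_yellow=("yellow",447,114,(25,50)))
z=np.load("side0.npz");im,d=z["im"],z["d"];W=world("side",d)
for k,(c,x,y,(lo,hi)) in T.items():
    m=mask(im,c)&(d>0)&(np.hypot(W[...,0]-x,W[...,1]-y)<75)&(W[...,2]>lo)&(W[...,2]<hi)
    print(k,m.sum(),rect(W[m]))
plan([(642,232,200,159.6),(642,232,58,159.6)])
E
```

```text
dish_blue 446 [ 6.656e+02  5.000e-01  1.046e+02  8.960e+01 -1.590e+01]
rack_blue 140 [ 368.5 -303.    78.     8.5   23. ]
lid_blue 54 [511.7 401.5  43.3  10.8 -11.9]
dish_yellow 458 [390.  267.2 109.3  89.7  40. ]
rack_yellow 90 [642.5 233.6  76.3  14.3 -19.4]
lid_yellow 85 [448.5 114.9  45.9  11.7  13.2]
t 0.1 pos [273.2 561.6 241. ] ang 154.1 tilt z [-0.001 -0.001 -1.   ] w 88.1 F [0.3 0.6 0.5] q6 -0.02
  turn -0.0308 shift [-0.975, -0.277, 0.084] rows>= 2
  turn 0.0 shift [-0.975, -0.382, 0.087] rows>= 2
  turn 0.0 shift [-0.975, -0.382, 0.087] rows>= 2
  turn 0.0 shift [-0.975, -0.382, 0.087] rows>= 2
  turn 0.0 shift [-0.975, -0.382, 0.086] rows>= 2
  turn 0.0 shift [-0.914, -0.357, 0.081] rows>= 2
 --> [642. 232. 200.] 159.6
  turn 0.0 shift [0.0, -0.0, 0.975] rows>= 2
  turn 0.0 shift [0.0, -0.0, 0.8] rows>= 2
 --> [642. 232.  58.] 159.6
```

Emit:
arm_command(rows=[0, 0, -0.031, -0.975, -0.28, 0.084, 0, 0, 0, -0.031, -0.975, -0.28, 0.084, 0, 0, 0, -0.031, -0.975, -0.28, 0.084, 0])

```text
t: 0.4
ee_pos: [335.6, 505.2, 234.1]
orientation: [-0.56, -3.091, 0.003]
ft_force: [-1.0, 0.5, -0.3]
width: 67.4
grasp_force: 0.0
```

Emit:
arm_command(rows=[0, 0, 0, -0.975, -0.382, 0.087, 0, 0, 0, 0, -0.975, -0.382, 0.087, 0, 0, 0, 0, -0.975, -0.382, 0.087, 0])

```text
t: 0.7
ee_pos: [398.0, 449.9, 227.4]
orientation: [-0.561, -3.091, 0.002]
ft_force: [-0.1, -0.3, 0.2]
width: 45.3
grasp_force: 0.0
```

Emit:
arm_command(rows=[0, 0, 0, -0.975, -0.382, 0.087, 0, 0, 0, 0, -0.975, -0.382, 0.087, 0, 0, 0, 0, -0.975, -0.382, 0.087, 0])

```text
t: 1.0
ee_pos: [460.2, 394.9, 220.6]
orientation: [-0.56, -3.091, 0.001]
ft_force: [0.4, 0.2, 0.2]
width: 43.7
grasp_force: 0.0
```

```bash
python3 -c "
from plan import *
plan([(642,232.5,200,160),(642,232.5,58,160)])"
```

```text
t 1.0 pos [460.2 394.9 220.6] ang 159.5 tilt z [-0.    -0.001 -1.   ] w 43.7 F [0.4 0.2 0.2] q6 -0.52
  turn -0.003 shift [-0.975, -0.379, 0.088] rows>= 2
  turn 0.0 shift [-0.975, -0.389, 0.089] rows>= 2
  turn 0.0 shift [-0.883, -0.353, 0.081] rows>= 2
 --> [642.  232.5 200. ] 160.0
  turn 0.0 shift [0.0, 0.0, 0.975] rows>= 2
  turn 0.0 shift [0.0, 0.0, 0.8] rows>= 2
 --> [642.  232.5  58. ] 160.0
```

Emit:
arm_command(rows=[0, 0, -0.003, -0.975, -0.38, 0.088, 0, 0, 0, -0.003, -0.975, -0.38, 0.088, 0, 0, 0, -0.003, -0.975, -0.38, 0.088, 0])

```text
t: 1.3
ee_pos: [522.6, 339.8, 213.7]
orientation: [0.545, 3.094, -0.0]
ft_force: [0.8, 0.4, -0.2]
width: 43.9
grasp_force: 0.0
```

Emit:
arm_command(rows=[0, 0, 0, -0.975, -0.389, 0.089, 0, 0, 0, 0, -0.975, -0.389, 0.089, 0, 0, 0, 0, -0.975, -0.389, 0.089, 0])

```text
t: 1.6
ee_pos: [585.4, 284.4, 206.6]
orientation: [0.544, 3.094, 0.0]
ft_force: [-0.4, 0.8, -1.4]
width: 43.7
grasp_force: 0.0
```

Emit:
arm_command(rows=[0, 0, 0, -0.883, -0.353, 0.081, 0, 0, 0, 0, -0.883, -0.353, 0.081, 0, 0, 0, 0, -0.883, -0.353, 0.081, 0])

```text
t: 1.9
ee_pos: [641.6, 234.5, 200.1]
orientation: [-0.544, -3.094, -0.0]
ft_force: [0.3, 1.1, 0.1]
width: 44.0
grasp_force: 0.0
```

Emit:
arm_command(rows=[0, 0, 0, 0, 0, 0.975, 0, 0, 0, 0, 0, 0, 0.975, 0, 0, 0, 0, 0, 0, 0.975, 0])

```text
t: 2.2
ee_pos: [636.3, 235.7, 118.2]
orientation: [-0.537, -3.087, 0.006]
ft_force: [-0.3, -0.1, 0.1]
width: 44.1
grasp_force: 0.0
```

```bash
python3 -c "
from plan import *
im,d=ctrl.get_image('side');cv2.imwrite('pics/s1.png',cv2.resize(im[60:220,200:420],None,fx=3,fy=3)[:,:,::-1])
plan([(642,232.5,57.5,160)])"
```

```text
t 2.25 pos [638.2 236.  120.8] ang 160.3 tilt z [-0.005 -0.001 -1.   ] w 44.0 F [ 0.2  0.7 -0.4] q6 -0.89
  turn 0.0015 shift [-0.059, -0.026, 0.792] rows>= 2
 --> [642.  232.5  57.5] 160.0
```

View pics/s1.png

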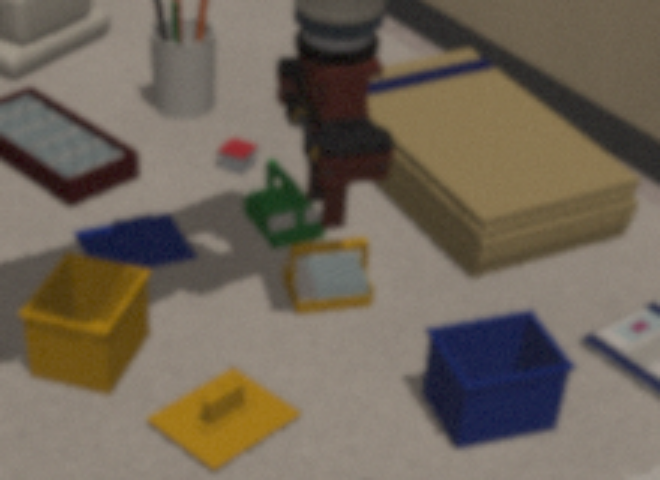

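The view shows the gripper above the yellow rack, with fingertips at crop (330,215) and the bar at (330,245). That gap fits 40 mm of height, so I'll let it settle and go down.

Emit:
arm_command(rows=[0, 0, 0, 0, 0, 0.4, 0, 0, 0, 0, 0, 0, 0.4, 0, 0, 0, 0, 0, 0, 0.4, 0, 0, 0, 0, 0, 0, 0.4, 0])

```text
t: 2.65
ee_pos: [641.9, 235.2, 92.7]
orientation: [0.54, 3.092, 0.002]
ft_force: [0.8, -0.7, -0.4]
width: 44.1
grasp_force: 0.0
```

```bash
python3 -c "
from plan import *
plan([(642,232.5,57.5,160)])"
```

```text
t 2.65 pos [641.9 235.2  92.7] ang 160.2 tilt z [ 0.003  0.001 -1.   ] w 44.1 F [ 0.8 -0.7 -0.4] q6 -0.89
  turn 0.0011 shift [-0.013, -0.031, 0.44] rows>= 1
 --> [642.  232.5  57.5] 160.0
```

Emit:
arm_command(rows=[0, 0, 0, -0.013, -0.03, 0.22, 0, 0, 0, 0, -0.013, -0.03, 0.44, 0, 0, 0, 0, -0.013, -0.03, 0.44, 0, 0, 0, 0, -0.013, -0.03, 0.44, 0, 0, 0, 0, -0.013, -0.03, 0.44, 0])

```text
t: 3.15
ee_pos: [641.3, 231.6, 55.1]
orientation: [-0.541, -3.095, -0.0]
ft_force: [-0.3, 0.4, 0.3]
width: 43.9
grasp_force: 0.0
```

Emit:
arm_command(rows=[0, 0, 0, 0, 0, 0, -0.9, 0, 0, 0, 0, 0, 0, -0.9, 0, 0, 0, 0, 0, 0, -0.9, 0, 0, 0, 0, 0, 0, -0.9, 0, 0, 0, 0, 0, 0, -0.9])

```text
t: 3.65
ee_pos: [641.5, 231.9, 55.6]
orientation: [0.541, 3.094, 0.001]
ft_force: [-0.4, 0.0, -1.5]
width: 9.6
grasp_force: 30.0
```

Emit:
arm_command(rows=[0, 0, 0, 0, 0, -0.25, -0.9, 0, 0, 0, 0, 0, -0.5, -0.9, 0, 0, 0, 0, 0, -0.5, -0.9])

```text
t: 3.95
ee_pos: [642.6, 232.1, 97.5]
orientation: [0.54, 3.091, 0.003]
ft_force: [0.5, -0.1, -1.9]
width: 9.8
grasp_force: 30.0
```

```bash
python3 -c "
from plan import *
im,d=ctrl.get_image('side');cv2.imwrite('pics/s2.png',cv2.resize(im[60:220,200:420],None,fx=3,fy=3)[:,:,::-1])
plan([(642,232.5,190,160),(389,266.7,180,219.5)])"
```

```text
t 4.0 pos [641.8 231.8  96.1] ang 160.2 tilt z [ 0.002  0.001 -1.   ] w 9.5 F [ 0.2  1.  -1.6] q6 -0.9
  turn 0.001 shift [0.0, 0.007, -0.975] rows>= 2
  turn -0.0 shift [0.001, 0.002, -0.199] rows>= 1
 --> [642.  232.5 190. ] 160.0
  turn -0.2333 shift [0.975, -0.213, 0.039] rows>= 5
  turn -0.0973 shift [0.975, 0.556, 0.044] rows>= 3
  turn 0.0 shift [0.727, 0.785, 0.042] rows>= 2
 --> [389.  266.7 180. ] 219.5
```

View pics/s2.png

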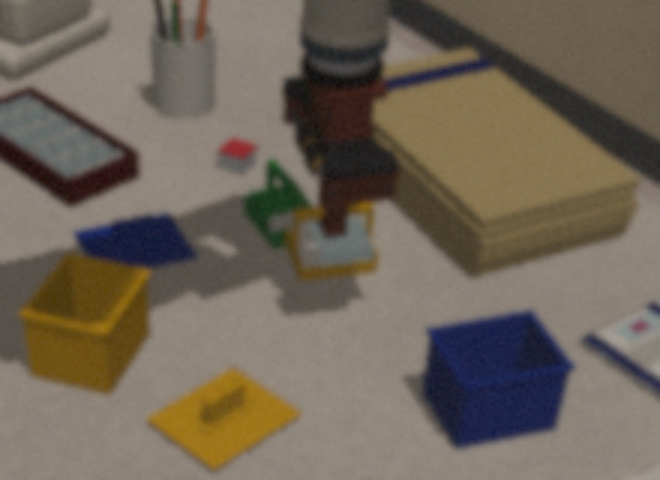

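The rack hangs level, about 40 mm up, at crop (335,245). Next I lift it and carry it to the yellow dish.

Emit:
arm_command(rows=[0, 0, 0, 0, 0, -0.5, -0.9, 0, 0, 0, 0, 0, -0.975, -0.9, 0, 0, 0, 0, 0, -0.975, -0.9])

```text
t: 4.3
ee_pos: [643.7, 232.5, 177.4]
orientation: [0.54, 3.088, 0.005]
ft_force: [0.6, 0.6, -0.9]
width: 9.8
grasp_force: 30.0
```

Emit:
arm_command(rows=[0, 0, 0, 0, 0, -0.2, -0.9, 0, 0, 0, 0, 0, -0.2, -0.9])

```text
t: 4.5
ee_pos: [641.3, 231.7, 189.6]
orientation: [0.541, 3.094, 0.0]
ft_force: [0.3, 0.2, -1.7]
width: 9.9
grasp_force: 30.0
```

Emit:
arm_command(rows=[0, 0, -0.0467, 0.195, -0.04, 0.01, -0.9, 0, 0, -0.0933, 0.39, -0.08, 0.016, -0.9, 0, 0, -0.14, 0.585, -0.13, 0.023, -0.9, 0, 0, -0.1867, 0.78, -0.17, 0.031, -0.9, 0, 0, -0.2333, 0.975, -0.213, 0.039, -0.9])

```text
t: 5.0
ee_pos: [560.5, 241.8, 184.4]
orientation: [0.613, -3.079, 0.001]
ft_force: [0.8, 0.6, -0.7]
width: 10.3
grasp_force: 30.0
```

Emit:
arm_command(rows=[0, 0, -0.0333, 0.325, 0.185, 0.015, -0.9, 0, 0, -0.0667, 0.65, 0.37, 0.03, -0.9, 0, 0, -0.0973, 0.975, 0.556, 0.044, -0.9, 0, 0, -0.0973, 0.975, 0.556, 0.044, -0.9])

```text
t: 5.4
ee_pos: [468.4, 253.1, 180.6]
orientation: [1.07, -2.947, 0.001]
ft_force: [-0.3, 0.2, -2.4]
width: 9.8
grasp_force: 30.0
```

```bash
python3 -c "
from plan import *
plan([(389,266.7,170,219.5)])"
```

```text
t 5.4 pos [468.4 253.1 180.6] ang -140.1 tilt z [-0.006 -0.003 -1.   ] w 9.8 F [-0.3  0.2 -2.4] q6 -1.79
  turn -0.2333 shift [0.653, 0.767, 0.133] rows>= 5
  turn -0.2333 shift [-0.0, -0.0, -0.0] rows>= 5
  turn -0.2333 shift [0.0, -0.0, -0.0] rows>= 5
  turn -0.2333 shift [0.0, -0.0, -0.0] rows>= 5
  turn -0.2333 shift [0.0, 0.0, -0.0] rows>= 5
  turn -0.2333 shift [0.0, 0.0, -0.0] rows>= 5
  turn -0.2333 shift [-0.0, 0.0, -0.0] rows>= 5
  turn -0.2333 shift [-0.0, 0.0, -0.0] rows>= 5
  turn -0.1314 shift [-0.0, 0.0, -0.0] rows>= 3
 --> [389.  266.7 170. ] 219.5
```

Angle −140.1 is the same as 219.9, so the turn is done (the rest of the printed plan is an angle-wrap artefact).

Emit:
arm_command(rows=[0, 0, 0, 0.33, 0.38, 0.07, -0.9, 0, 0, 0, 0.653, 0.767, 0.133, -0.9, 0, 0, 0, 0.653, 0.767, 0.133, -0.9, 0, 0, 0, 0.653, 0.767, 0.133, -0.9, 0, 0, 0, 0.653, 0.767, 0.133, -0.9])

```text
t: 5.9
ee_pos: [394.9, 268.0, 171.9]
orientation: [-1.065, 2.954, 0.0]
ft_force: [-0.6, 1.0, -2.2]
width: 9.6
grasp_force: 30.0
```

```bash
sed -i 's/;da=w\[3\]-a$/;da=(w[3]-a+180)%360-180/' plan.py; python3 -c "
from plan import *
for n,b in (('top',(170,290,120,240)),('side',(90,210,170,290))):
    im,d=ctrl.get_image(n);cv2.imwrite(f'pics/{n}3.png',cv2.resize(im[b[0]:b[1],b[2]:b[3]],None,fx=4,fy=4)[:,:,::-1])
    W=world(n,d);m=mask(im,'yellow')&(d>0)&(np.hypot(W[...,0]-389,W[...,1]-267)<75)
    for lo,hi in((60,85),(100,200)):
        q=W[m&(W[...,2]>lo)&(W[...,2]<hi)];
        if len(q)>5: print(n,lo,len(q),rect(q),q[:,2].min().round(),q[:,2].max().round())
a=cv2.imread('pics/top3.png');b=cv2.imread('pics/side3.png');cv2.imwrite('pics/c3.png',cv2.resize(np.hstack([a,b]),(800,400)))
plan([(389,266.7,170,219.5)])"
```

```text
top 60 205 [388.1 265.7 105.6  87.7  38.8] 60.0 79.0
top 100 180 [394.5 242.5  98.5  49.8   2.4] 117.0 182.0
side 60 360 [389.4 266.5 108.1  90.4  39.4] 60.0 79.0
side 100 303 [394.5 264.7  81.5  61.7  39.5] 116.0 185.0
t 6.0 pos [394.9 267.8 172. ] ang -140.4 tilt z [ 0.001  0.    -1.   ] w 9.8 F [ 0.4  0.5 -1.4] q6 -1.69
  turn 0.0007 shift [0.066, 0.036, 0.024] rows>= 1
 --> [389.  266.7 170. ] -140.5
```

View pics/c3.png

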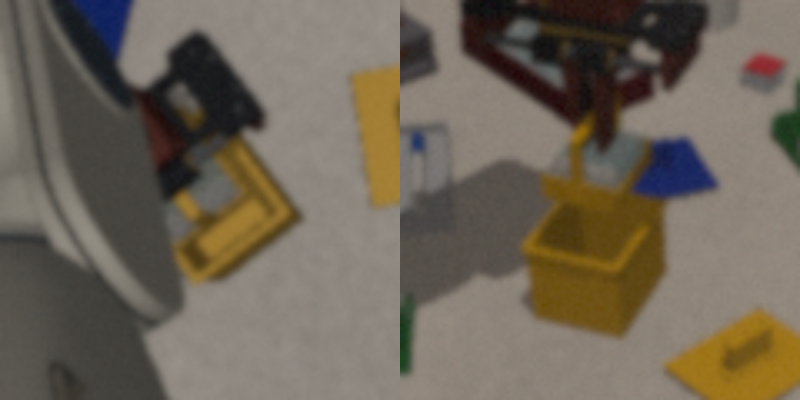

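The rack is above the dish, aligned at 39.5° (dish 39.4°), and needs about −5 mm in x. I'll correct that and lower.

Emit:
arm_command(rows=[0, 0, 0, 0.055, 0.045, 0, -0.9, 0, 0, 0, 0.055, 0.045, 0, -0.9, 0, 0, 0, 0.055, 0.045, 0, -0.9])

```text
t: 6.3
ee_pos: [387.9, 267.6, 171.9]
orientation: [-1.066, 2.955, -0.0]
ft_force: [-0.6, -0.4, -1.4]
width: 9.7
grasp_force: 30.0
```

Emit:
arm_command(rows=[0, 0, 0, 0, 0, 0.25, -0.9, 0, 0, 0, 0, 0, 0.5, -0.9, 0, 0, 0, 0, 0, 0.5, -0.9, 0, 0, 0, 0, 0, 0.5, -0.9])

```text
t: 6.7
ee_pos: [387.9, 267.6, 132.0]
orientation: [1.066, -2.954, 0.0]
ft_force: [-0.2, 0.7, -1.2]
width: 9.8
grasp_force: 30.0
```

```bash
python3 -c "
from plan import *
for n in ('side',):
    im,d=ctrl.get_image(n)
    W=world(n,d);m=mask(im,'yellow')&(d>0)&(np.hypot(W[...,0]-389,W[...,1]-267)<75)
    for lo,hi in((60,75),(80,150)):
        q=W[m&(W[...,2]>lo)&(W[...,2]<hi)];
        print(n,lo,len(q),rect(q),q[:,2].min().round(),q[:,2].max().round())
plan([(389.3,267.5,61,219.5)])"
```

```text
side 60 204 [388.9 266.1 105.7  87.6  38.9] 60.0 75.0
side 80 270 [388.3 264.3  81.   62.2  37.1] 80.0 147.0
t 6.75 pos [388.3 267.9 132.5] ang -140.3 tilt z [ 0.  0. -1.] w 9.8 F [-0.5  0.  -2.1] q6 -1.68
  turn 0.001 shift [-0.006, -0.012, 0.894] rows>= 2
 --> [389.3 267.5  61. ] -140.5
```

Emit:
arm_command(rows=[0, 0, 0, -0.008, -0.016, 0.2, -0.9, 0, 0, 0, -0.008, -0.016, 0.4, -0.9, 0, 0, 0, -0.008, -0.016, 0.6, -0.9, 0, 0, 0, -0.008, -0.016, 0.6, -0.9])

```text
t: 7.15
ee_pos: [388.9, 266.9, 83.5]
orientation: [1.066, -2.954, 0.001]
ft_force: [0.6, -0.5, -2.6]
width: 9.7
grasp_force: 30.0
```

Emit:
arm_command(rows=[0, 0, 0, 0, 0, 0.1, -0.9, 0, 0, 0, 0, 0, 0.2, -0.9, 0, 0, 0, 0, 0, 0.27, -0.9, 0, 0, 0, 0, 0, 0.29, -0.9, 0, 0, 0, 0, 0, 0.29, -0.9])

```text
t: 7.65
ee_pos: [389.1, 267.0, 60.5]
orientation: [1.066, -2.955, 0.0]
ft_force: [0.3, 0.3, -1.6]
width: 9.4
grasp_force: 30.0
```

Emit:
arm_command(rows=[0, 0, 0, 0, 0, 0.015, -0.9, 0, 0, 0, 0, 0, 0.015, -0.9])

```text
t: 7.85
ee_pos: [389.3, 267.2, 59.6]
orientation: [-1.066, 2.955, 0.0]
ft_force: [-0.5, -0.1, -1.9]
width: 9.9
grasp_force: 30.0
```

Emit:
arm_command(rows=[0, 0, 0, 0, 0, 0, -0.4, 0, 0, 0, 0, 0, 0, -0.4, 0, 0, 0, 0, 0, 0, -0.4, 0, 0, 0, 0, 0, 0, -0.4])

```text
t: 8.25
ee_pos: [389.3, 267.2, 59.7]
orientation: [-1.066, 2.955, 0.0]
ft_force: [0.1, -0.2, -0.5]
width: 26.4
grasp_force: 0.0
```

Emit:
arm_command(rows=[0, 0, 0, 0, 0, -0.5, -0.4, 0, 0, 0, 0, 0, -1, -0.4, 0, 0, 0, 0, 0, -1, -0.4])

```text
t: 8.55
ee_pos: [391.7, 268.7, 143.5]
orientation: [-1.064, 2.948, 0.003]
ft_force: [0.3, 0.3, -0.7]
width: 26.0
grasp_force: 0.0
```

```bash
python3 -c "
from plan import *
im,d=ctrl.get_image('side');W=world('side',d)
for c,x,y,lo,hi in (('yellow',389,267,60,85),('yellow',447.6,114.6,25,50)):
    m=mask(im,c)&(d>0)&(np.hypot(W[...,0]-x,W[...,1]-y)<75)&(W[...,2]>lo)&(W[...,2]<hi);print(rect(W[m]))
b=(90,210,170,290);cv2.imwrite(f'pics/s4.png',cv2.resize(im[b[0]:b[1],b[2]:b[3]],None,fx=4,fy=4)[:,:,::-1])
plan([(447.6,114.6,120,192),(447.6,114.6,31,192)])"
```

```text
[389.5 267.1 108.   88.5  39.1]
[447.7 114.5  47.9  11.8  11.9]
t 8.6 pos [390.7 268.  141.7] ang -140.3 tilt z [ 0.005  0.003 -1.   ] w 26.3 F [ 1.1  0.2 -0.7] q6 -1.69
  turn 0.1538 shift [0.342, -0.975, 0.137] rows>= 4
  turn 0.0 shift [-0.143, -0.975, 0.13] rows>= 2
  turn 0.0 shift [-0.004, -0.027, 0.004] rows>= 1
 --> [447.6 114.6 120. ] -168.0
  turn 0.0 shift [-0.0, 0.0, 0.975] rows>= 2
  turn 0.0 shift [-0.0, 0.0, 0.137] rows>= 1
 --> [447.6 114.6  31. ] -168.0
```

View pics/s4.png

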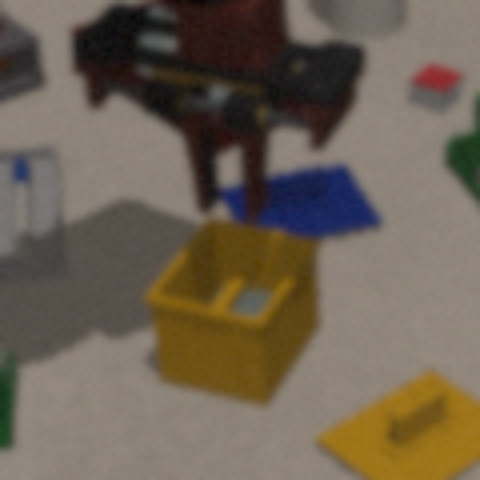

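The rack stands in the yellow dish (bar and slides at crop (245,295)). Now the yellow lid.

Emit:
arm_command(rows=[0, 0, 0.04, 0.09, -0.24, 0.03, -0.1, 0, 0, 0.08, 0.17, -0.49, 0.07, -0.1, 0, 0, 0.12, 0.26, -0.73, 0.1, -0.1, 0, 0, 0.154, 0.342, -0.975, 0.137, -0.1, 0, 0, 0.154, 0.342, -0.975, 0.137, -0.1])

```text
t: 9.1
ee_pos: [417.4, 187.8, 127.1]
orientation: [0.321, -3.123, 0.002]
ft_force: [0.1, 0.3, -0.2]
width: 39.4
grasp_force: 0.0
```

Emit:
arm_command(rows=[0, 0, 0, -0.07, -0.5, 0.07, -0.1, 0, 0, 0, -0.145, -1, 0.13, -0.1, 0, 0, 0, -0.145, -1, 0.13, -0.1, 0, 0, 0, -0.145, -1, 0.13, -0.1])

```text
t: 9.5
ee_pos: [445.5, 113.6, 117.5]
orientation: [0.326, -3.123, -0.0]
ft_force: [-0.5, 0.1, 0.1]
width: 39.6
grasp_force: 0.0
```

Emit:
arm_command(rows=[0, 0, 0, 0, 0, 0.4, -0.1, 0, 0, 0, 0, 0, 0.6, -0.1, 0, 0, 0, 0, 0, 0.6, -0.1, 0, 0, 0, 0, 0, 0.6, -0.1])

```text
t: 9.9
ee_pos: [445.4, 114.7, 70.1]
orientation: [0.33, -3.123, 0.0]
ft_force: [-0.6, 0.2, 0.8]
width: 40.0
grasp_force: 0.0
```

```bash
python3 -c "
from plan import *
plan([(447.6,114.6,31,192)])"
```

```text
t 9.9 pos [445.4 114.7  70.1] ang -167.9 tilt z [-0.001 -0.    -1.   ] w 40.0 F [-0.6  0.2  0.8] q6 -1.56
  turn 0.0004 shift [-0.027, -0.008, 0.489] rows>= 1
 --> [447.6 114.6  31. ] -168.0
```

Emit:
arm_command(rows=[0, 0, 0, -0.027, -0.008, 0.2, -0.1, 0, 0, 0, -0.027, -0.008, 0.4, -0.1, 0, 0, 0, -0.027, -0.008, 0.485, -0.1, 0, 0, 0, -0.027, -0.008, 0.485, -0.1])

```text
t: 10.3
ee_pos: [447.9, 113.9, 31.4]
orientation: [0.329, -3.124, 0.0]
ft_force: [0.1, -0.1, -0.0]
width: 39.4
grasp_force: 0.0
```

Emit:
arm_command(rows=[0, 0, 0, 0, 0, 0, -0.9, 0, 0, 0, 0, 0, 0, -0.9, 0, 0, 0, 0, 0, 0, -0.9, 0, 0, 0, 0, 0, 0, -0.9, 0, 0, 0, 0, 0, 0, -0.9])

```text
t: 10.8
ee_pos: [448.4, 113.7, 31.8]
orientation: [-0.327, 3.124, 0.0]
ft_force: [-0.4, 1.1, 6.3]
width: 10.2
grasp_force: 30.0
```

Emit:
arm_command(rows=[0, 0, 0, 0, 0, -0.4, -0.9, 0, 0, 0, 0, 0, -0.8, -0.9, 0, 0, 0, 0, 0, -1, -0.9, 0, 0, 0, 0, 0, -1, -0.9])

```text
t: 11.2
ee_pos: [449.5, 113.8, 113.2]
orientation: [-0.327, 3.12, 0.001]
ft_force: [-0.0, 0.7, -0.8]
width: 9.9
grasp_force: 30.0
```

```bash
python3 -c "
from plan import *
plan([(447.6,114.6,140,192),(389.4,267,140,219.3)])"
```

```text
t 11.2 pos [449.5 113.8 113.2] ang -168.0 tilt z [ 0.004  0.001 -1.   ] w 9.9 F [-0.   0.7 -0.8] q6 -1.56
  turn -0.0002 shift [0.021, 0.015, -0.334] rows>= 1
 --> [447.6 114.6 140. ] -168.0
  turn -0.1517 shift [0.153, 0.975, -0.0] rows>= 4
  turn 0.0 shift [-0.324, 0.975, -0.0] rows>= 2
  turn 0.0 shift [-0.008, 0.023, -0.0] rows>= 1
 --> [389.4 267.  140. ] -140.7
```

Emit:
arm_command(rows=[0, 0, 0, 0, 0, -0.36, -0.9, 0, 0, 0, 0, 0, -0.36, -0.9])

```text
t: 11.4
ee_pos: [449.2, 113.8, 141.3]
orientation: [-0.327, 3.122, 0.0]
ft_force: [1.0, -0.4, -0.9]
width: 9.6
grasp_force: 30.0
```

Emit:
arm_command(rows=[0, 0, -0.038, 0.04, 0.24, 0, -0.9, 0, 0, -0.076, 0.08, 0.48, 0, -0.9, 0, 0, -0.114, 0.12, 0.73, 0, -0.9, 0, 0, -0.152, 0.153, 0.975, 0, -0.9, 0, 0, -0.152, 0.153, 0.975, 0, -0.9])

```text
t: 11.9
ee_pos: [418.8, 188.3, 138.6]
orientation: [1.062, -2.955, -0.0]
ft_force: [0.3, 0.1, -0.5]
width: 10.0
grasp_force: 30.0
```

Emit:
arm_command(rows=[0, 0, 0, -0.17, 0.5, 0, -0.9, 0, 0, 0, -0.33, 1, 0, -0.9, 0, 0, 0, -0.33, 1, 0, -0.9, 0, 0, 0, -0.33, 1, 0, -0.9, 0, 0, 0, -0.33, 1, 0, -0.9])

```text
t: 12.4
ee_pos: [389.6, 264.8, 139.4]
orientation: [1.054, -2.958, 0.001]
ft_force: [0.4, -0.2, -1.4]
width: 9.8
grasp_force: 30.0
```

```bash
cat > rel.py <<'E'
from plan import *
def rel(c,x,y,zlo):
    "lid held over a dish: lid plate rect vs dish rim rect, side view"
    im,d=ctrl.get_image('side');W=world('side',d);m=mask(im,c)&(d>0)&(np.hypot(W[...,0]-x,W[...,1]-y)<85)
    for lo,hi in((50,78),(zlo,zlo+22)):
        q=W[m&(W[...,2]>lo)&(W[...,2]<hi)];print(lo,len(q),rect(q))
    return im
E
python3 -c "
from rel import *
rel('yellow',389,267,100)
plan([(389.4,267,102.8,219.3)])"
```

```text
50 471 [389.3 266.8 106.9  89.7  37.5]
100 617 [388.6 261.5 112.6  92.2  40.8]
t 12.45 pos [389.9 264.7 139.6] ang -140.8 tilt z [-0.001 -0.001 -1.   ] w 9.7 F [-0.1  0.5 -0.4] q6 -1.68
  turn -0.0005 shift [-0.014, 0.026, 0.46] rows>= 1
 --> [389.4 267.  102.8] -140.7
```

Emit:
arm_command(rows=[0, 0, 0, -0.028, 0.033, 0.1, -0.9, 0, 0, 0, -0.028, 0.033, 0.2, -0.9, 0, 0, 0, -0.028, 0.033, 0.3, -0.9, 0, 0, 0, -0.028, 0.033, 0.3, -0.9, 0, 0, 0, -0.028, 0.033, 0.3, -0.9])

```text
t: 12.95
ee_pos: [389.6, 269.1, 115.7]
orientation: [1.056, -2.958, 0.0]
ft_force: [-0.0, -0.9, 0.2]
width: 9.8
grasp_force: 30.0
```

```bash
python3 -c "
from rel import *
rel('yellow',389,267,83)
plan([(390,268.3,102.8,219.3)])"
```

```text
50 379 [387.9 265.1 103.7  88.9  38.2]
83 627 [390.4 266.1 111.9  93.6  39. ]
t 13.0 pos [389.8 269.3 116. ] ang -140.7 tilt z [-0. -0. -1.] w 10.0 F [ 0.2  0.5 -0.7] q6 -1.68
  turn 0.0001 shift [0.006, -0.012, 0.165] rows>= 1
 --> [390.  268.3 102.8] -140.7
```

Emit:
arm_command(rows=[0, 0, 0, 0.004, -0.009, 0.06, -0.9, 0, 0, 0, 0.004, -0.009, 0.11, -0.9, 0, 0, 0, 0.004, -0.009, 0.145, -0.9, 0, 0, 0, 0.004, -0.009, 0.16, -0.9, 0, 0, 0, 0.004, -0.009, 0.16, -0.9])

```text
t: 13.5
ee_pos: [389.9, 268.6, 103.1]
orientation: [1.057, -2.958, 0.0]
ft_force: [-0.7, -0.0, -1.2]
width: 9.6
grasp_force: 30.0
```

Emit:
arm_command(rows=[0, 0, 0, 0, 0, 0.01, -0.9, 0, 0, 0, 0, 0, 0.01, -0.9])

```text
t: 13.7
ee_pos: [390.0, 268.7, 102.8]
orientation: [-1.057, 2.958, 0.0]
ft_force: [-0.2, -0.1, 1.5]
width: 9.9
grasp_force: 30.0
```

Emit:
arm_command(rows=[0, 0, 0, 0, 0, 0, -0.1, 0, 0, 0, 0, 0, 0, -0.1, 0, 0, 0, 0, 0, 0, -0.1, 0, 0, 0, 0, 0, 0, -0.1])

```text
t: 14.1
ee_pos: [390.0, 268.7, 102.6]
orientation: [-1.057, 2.958, 0.0]
ft_force: [-0.4, -0.6, -0.0]
width: 37.5
grasp_force: 0.0
```

Emit:
arm_command(rows=[0, 0, 0, 0, 0, -0.5, -0.1, 0, 0, 0, 0, 0, -1, -0.1, 0, 0, 0, 0, 0, -1, -0.1])

```text
t: 14.4
ee_pos: [392.5, 270.3, 186.8]
orientation: [-1.054, 2.951, 0.003]
ft_force: [0.4, 0.7, 0.5]
width: 39.5
grasp_force: 0.0
```

```bash
python3 -c "
from rel import *
im=rel('yellow',389,267,75)
b=(90,210,170,290);cv2.imwrite(f'pics/s5.png',cv2.resize(im[b[0]:b[1],b[2]:b[3]],None,fx=4,fy=4)[:,:,::-1])
plan([(380,120,200,24),(370,-302,200,24)])"
```

```text
50 350 [390.3 266.3 109.2  92.4  39.7]
75 716 [389.8 266.  110.7  92.5  39.5]
t 14.45 pos [391.4 269.6 184.7] ang -140.7 tilt z [ 0.005  0.003 -1.   ] w 39.7 F [-0.3 -0.3 -0.6] q6 -1.68
  turn -0.2333 shift [0.931, -0.975, -0.138] rows>= 5
  turn -0.2333 shift [0.525, -0.039, -0.053] rows>= 5
  turn -0.2333 shift [0.001, 0.0, -0.0] rows>= 5
  turn -0.215 shift [-0.0, -0.0, -0.0] rows>= 5
 --> [380. 120. 200.] 24.0
  turn 0.0 shift [-0.462, 0.975, -0.0] rows>= 2
  turn 0.0 shift [-0.462, 0.975, -0.0] rows>= 2
  turn 0.0 shift [-0.462, 0.975, -0.0] rows>= 2
  turn 0.0 shift [-0.463, 0.975, -0.0] rows>= 2
  turn 0.0 shift [-0.411, 0.867, -0.0] rows>= 2
 --> [ 370. -302.  200.] 24.0
```

View pics/s5.png

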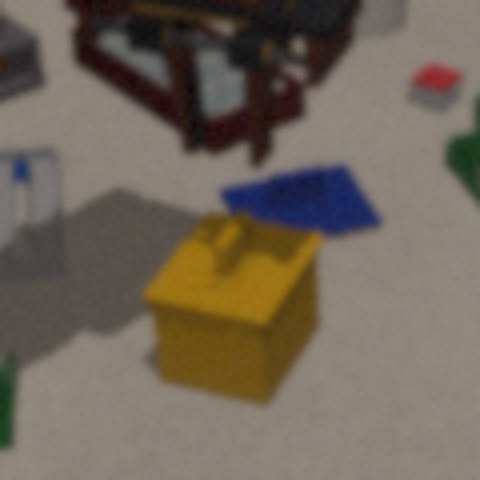

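The yellow dish is closed; I'll check its lid's height in numbers. Next is the blue rack, turning the negative way so joint 6 stays in range.

```bash
python3 -c "
from rel import *
im,d=ctrl.get_image('side');W=world('side',d);m=mask(im,'yellow')&(d>0)&(np.hypot(W[...,0]-389,W[...,1]-267)<50)&(W[...,2]>72)&(W[...,2]<90)
q=W[m];A=np.c_[q[:,:2]-[389,267],np.ones(len(q))];print('plane',np.linalg.lstsq(A,q[:,2],rcond=None)[0])
plan([(400,-100,200,60),(370,-302,200,24)])"
```

```text
plane [-1.65244859e-04  6.31582147e-03  7.99843286e+01]
t 14.5 pos [390.3 268.9 183.2] ang -140.7 tilt z [ 0.002  0.001 -1.   ] w 39.8 F [-0.5 -0.6  0.3] q6 -1.68
  turn 0.2333 shift [0.757, -0.975, -0.056] rows>= 5
  turn 0.2333 shift [-0.071, -0.975, -0.045] rows>= 5
  turn 0.2333 shift [-0.975, -0.936, -0.062] rows>= 5
  turn 0.1853 shift [-0.975, -0.032, -0.044] rows>= 4
  turn -0.0 shift [-0.063, 0.039, -0.003] rows>= 1
 --> [ 400. -100.  200.] -300.0
  turn 0.2 shift [-0.975, 0.385, -0.0] rows>= 5
  turn -0.0 shift [-0.619, 0.975, -0.0] rows>= 2
  turn -0.0 shift [-0.188, 0.294, -0.0] rows>= 1
 --> [ 370. -302.  200.] -336.0
```

Emit:
arm_command(rows=[0, 0, 0.047, 0.15, -0.19, -0.01, 0, 0, 0, 0.094, 0.3, -0.39, -0.02, 0, 0, 0, 0.14, 0.45, -0.58, -0.03, 0, 0, 0, 0.187, 0.6, -0.78, -0.04, 0, 0, 0, 0.233, 0.757, -0.975, -0.056, 0])

```text
t: 15.0
ee_pos: [391.5, 168.8, 185.5]
orientation: [-0.081, -3.138, 0.002]
ft_force: [-0.2, -1.1, -0.2]
width: 43.6
grasp_force: 0.0
```

Emit:
arm_command(rows=[0, 0, 0.047, -0.01, -0.19, -0.01, 0, 0, 0, 0.094, -0.03, -0.39, -0.02, 0, 0, 0, 0.14, -0.04, -0.58, -0.03, 0, 0, 0, 0.187, -0.06, -0.78, -0.04, 0, 0, 0, 0.233, -0.071, -0.975, -0.045, 0])

```text
t: 15.5
ee_pos: [393.6, 90.9, 189.2]
orientation: [-1.199, -2.901, 0.003]
ft_force: [0.5, 1.3, -0.5]
width: 44.0
grasp_force: 0.0
```

Emit:
arm_command(rows=[0, 0, 0.047, -0.2, -0.19, -0.01, 0, 0, 0, 0.094, -0.39, -0.38, -0.02, 0, 0, 0, 0.14, -0.58, -0.56, -0.03, 0, 0, 0, 0.187, -0.78, -0.75, -0.05, 0, 0, 0, 0.233, -0.975, -0.936, -0.062, 0])

```text
t: 16.0
ee_pos: [396.6, -17.1, 194.2]
orientation: [-2.158, -2.28, 0.003]
ft_force: [-0.6, 0.6, 0.1]
width: 43.8
grasp_force: 0.0
```

Emit:
arm_command(rows=[0, 0, 0.047, -0.24, -0.01, -0.01, 0, 0, 0, 0.094, -0.49, -0.02, -0.02, 0, 0, 0, 0.14, -0.73, -0.02, -0.03, 0, 0, 0, 0.185, -0.975, -0.03, -0.044, 0, 0, 0, 0.185, -0.975, -0.03, -0.044, 0])

```text
t: 16.5
ee_pos: [399.5, -95.5, 197.9]
orientation: [-2.72, -1.57, 0.003]
ft_force: [-0.0, 0.2, 0.2]
width: 43.9
grasp_force: 0.0
```

```bash
python3 -c "
from rel import *
plan([(370,-302,190,24)])"
```

```text
t 16.5 pos [399.5 -95.5 197.9] ang 60.0 tilt z [-0.002  0.    -1.   ] w 43.9 F [-0.   0.2  0.2] q6 0.26
  turn 0.1999 shift [-0.975, 0.392, 0.04] rows>= 5
  turn -0.0 shift [-0.612, 0.975, 0.043] rows>= 2
  turn -0.0 shift [-0.215, 0.343, 0.016] rows>= 1
 --> [ 370. -302.  190.] 24.0
```

Emit:
arm_command(rows=[0, 0, 0.04, -0.2, 0.08, 0.01, 0, 0, 0, 0.08, -0.39, 0.16, 0.02, 0, 0, 0, 0.12, -0.58, 0.24, 0.02, 0, 0, 0, 0.16, -0.78, 0.31, 0.03, 0, 0, 0, 0.2, -0.975, 0.392, 0.04, 0])

```text
t: 17.0
ee_pos: [387.7, -177.1, 194.8]
orientation: [-3.07, -0.657, 0.003]
ft_force: [0.0, -0.1, -0.2]
width: 43.9
grasp_force: 0.0
```

Emit:
arm_command(rows=[0, 0, 0, -0.3, 0.49, 0.02, 0, 0, 0, 0, -0.612, 0.975, 0.043, 0, 0, 0, 0, -0.612, 0.975, 0.043, 0])

```text
t: 17.3
ee_pos: [375.5, -271.9, 191.5]
orientation: [3.072, 0.658, -0.001]
ft_force: [0.0, 0.0, -0.4]
width: 43.4
grasp_force: 0.0
```

Emit:
arm_command(rows=[0, 0, 0, -0.215, 0.343, 0.5, 0, 0, 0, 0, -0.215, 0.343, 0.9, 0, 0, 0, 0, -0.215, 0.343, 0.9, 0, 0, 0, 0, -0.215, 0.343, 0.9, 0])

```text
t: 17.7
ee_pos: [370.9, -299.3, 119.9]
orientation: [-3.068, -0.661, 0.003]
ft_force: [0.7, -0.1, 0.2]
width: 43.9
grasp_force: 0.0
```

```bash
python3 -c "
from rel import *
im,d=ctrl.get_image('side');W=world('side',d)
m=mask(im,'blue')&(d>0)&(np.hypot(W[...,0]-370,W[...,1]+302)<60)&(W[...,2]>45)&(W[...,2]<75);print(rect(W[m]))
cv2.imwrite(f'pics/s6.png',cv2.resize(im[240:380,270:450],None,fx=4,fy=4)[:,:,::-1])
plan([(370,-302,57,23.5)])"
```

```text
[ 368.5 -303.5   74.8    8.4   23.4]
t 17.75 pos [ 371.7 -299.9  120.9] ang 24.3 tilt z [-0.001  0.001 -1.   ] w 43.9 F [ 0.5 -0.4  0.2] q6 0.44
  turn 0.0046 shift [-0.03, 0.015, 0.799] rows>= 2
 --> [ 370. -302.   57.] 23.5
```

View pics/s6.png

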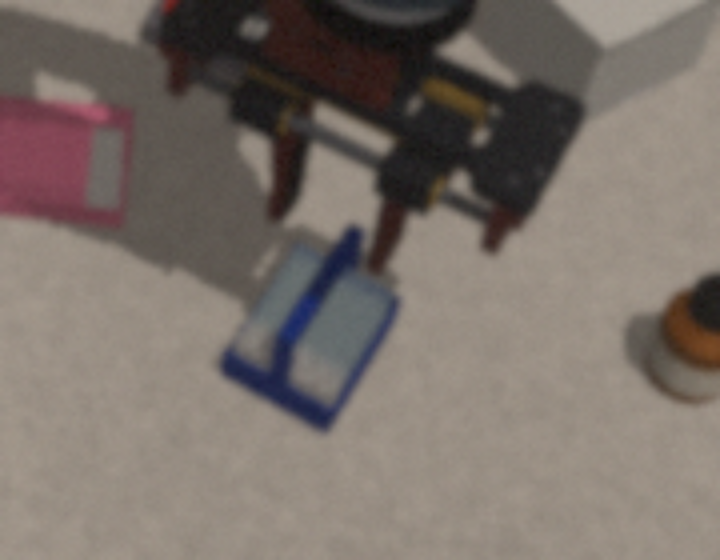

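The blue rack stands with its bar from (350,235) to (280,375), between the open fingers. I'll lower and grip.

Emit:
arm_command(rows=[0, 0, 0.004, -0.03, 0.015, 0.2, 0, 0, 0, 0.004, -0.03, 0.015, 0.4, 0, 0, 0, 0.004, -0.03, 0.015, 0.6, 0, 0, 0, 0.004, -0.03, 0.015, 0.8, 0, 0, 0, 0.004, -0.03, 0.015, 0.8, 0])

```text
t: 18.25
ee_pos: [370.0, -302.2, 56.7]
orientation: [-3.075, -0.642, 0.0]
ft_force: [0.1, -0.4, -0.3]
width: 43.9
grasp_force: 0.0
```

Emit:
arm_command(rows=[0, 0, 0, 0, 0, 0, -0.9, 0, 0, 0, 0, 0, 0, -0.9, 0, 0, 0, 0, 0, 0, -0.9, 0, 0, 0, 0, 0, 0, -0.9, 0, 0, 0, 0, 0, 0, -0.9])

```text
t: 18.75
ee_pos: [369.7, -302.9, 56.8]
orientation: [-3.076, -0.639, -0.0]
ft_force: [-0.7, -0.6, -1.4]
width: 9.9
grasp_force: 30.0
```

Emit:
arm_command(rows=[0, 0, 0, 0, 0, -0.4, -0.9, 0, 0, 0, 0, 0, -0.8, -0.9, 0, 0, 0, 0, 0, -1, -0.9, 0, 0, 0, 0, 0, -1, -0.9])

```text
t: 19.15
ee_pos: [370.8, -304.0, 138.4]
orientation: [3.072, 0.639, 0.004]
ft_force: [-0.1, -0.3, -2.3]
width: 9.6
grasp_force: 30.0
```

```bash
python3 -c "
from rel import *
plan([(370,-300,195,23.5),(500,-110,195,-15.6),(665,0.8,180,-15.6)])"
```

```text
t 19.15 pos [ 370.8 -304.   138.4] ang 23.5 tilt z [ 0.003 -0.003 -1.   ] w 9.6 F [-0.1 -0.3 -2.3] q6 0.45
  turn -0.0001 shift [0.011, -0.049, -0.707] rows>= 2
 --> [ 370. -300.  195.] 23.5
  turn 0.2172 shift [0.975, -0.612, -0.0] rows>= 5
  turn 0.0 shift [0.331, -0.975, -0.0] rows>= 2
  turn 0.0 shift [0.224, -0.66, -0.0] rows>= 2
 --> [ 500. -110.  195.] -15.6
  turn 0.0 shift [0.834, -0.975, 0.097] rows>= 3
  turn 0.0 shift [0.781, -0.913, 0.09] rows>= 2
 --> [665.    0.8 180. ] -15.6
```

Emit:
arm_command(rows=[0, 0, 0, 0, -0.02, -0.4, -0.9, 0, 0, 0, 0, -0.04, -0.7, -0.9, 0, 0, 0, 0, -0.04, -0.7, -0.9])

```text
t: 19.45
ee_pos: [369.4, -300.8, 193.9]
orientation: [3.073, 0.639, 0.003]
ft_force: [0.2, -0.3, -1.2]
width: 9.4
grasp_force: 30.0
```

Emit:
arm_command(rows=[0, 0, 0.043, 0.2, -0.12, 0, -0.9, 0, 0, 0.087, 0.39, -0.24, 0, -0.9, 0, 0, 0.13, 0.58, -0.37, 0, -0.9, 0, 0, 0.174, 0.78, -0.49, 0, -0.9, 0, 0, 0.217, 0.975, -0.612, 0, -0.9])

```text
t: 19.95
ee_pos: [420.0, -223.0, 190.4]
orientation: [-3.11, 0.435, 0.004]
ft_force: [0.1, -0.5, -1.0]
width: 9.5
grasp_force: 30.0
```

Emit:
arm_command(rows=[0, 0, 0, 0.16, -0.48, 0, -0.9, 0, 0, 0, 0.331, -0.975, 0, -0.9, 0, 0, 0, 0.331, -0.975, 0, -0.9])

```text
t: 20.25
ee_pos: [468.3, -152.9, 190.6]
orientation: [-3.112, 0.42, 0.002]
ft_force: [-1.0, -0.7, -1.9]
width: 9.7
grasp_force: 30.0
```

Emit:
arm_command(rows=[0, 0, 0, 0.22, -0.66, 0, -0.9, 0, 0, 0, 0.22, -0.66, 0, -0.9, 0, 0, 0, 0.22, -0.66, 0, -0.9])

```text
t: 20.55
ee_pos: [497.5, -109.3, 190.9]
orientation: [-3.113, 0.422, 0.004]
ft_force: [1.1, 0.2, -2.3]
width: 9.8
grasp_force: 30.0
```

Emit:
arm_command(rows=[0, 0, 0, 0.42, -0.49, 0.05, -0.9, 0, 0, 0, 0.834, -0.975, 0.1, -0.9, 0, 0, 0, 0.834, -0.975, 0.1, -0.9, 0, 0, 0, 0.834, -0.975, 0.1, -0.9])

```text
t: 20.95
ee_pos: [582.7, -53.3, 183.1]
orientation: [3.112, -0.425, -0.004]
ft_force: [0.3, -0.4, -3.0]
width: 10.0
grasp_force: 30.0
```

```bash
python3 -c "
from rel import *
plan([(665,0.8,172,-15.6)])"
```

```text
t 20.95 pos [582.7 -53.3 183.1] ang -15.5 tilt z [-0.002 -0.    -1.   ] w 10.0 F [ 0.3 -0.4 -3. ] q6 1.73
  turn 0.0003 shift [0.81, -0.927, 0.138] rows>= 2
 --> [665.    0.8 172. ] -15.6
```

Emit:
arm_command(rows=[0, 0, 0, 0.4, -0.46, 0.07, -0.9, 0, 0, 0, 0.8, -0.927, 0.138, -0.9, 0, 0, 0, 0.8, -0.927, 0.138, -0.9, 0, 0, 0, 0.8, -0.927, 0.138, -0.9, 0, 0, 0, 0.8, -0.927, 0.138, -0.9])

```text
t: 21.45
ee_pos: [662.9, -0.1, 172.8]
orientation: [3.112, -0.428, -0.004]
ft_force: [-0.5, -0.3, -2.5]
width: 9.6
grasp_force: 30.0
```

```bash
cat > rr.py <<'E'
from rel import *
def rr(zlo,zhi,pic=None):
    for n in('side','top'):
        im,d=ctrl.get_image(n);W=world(n,d);m=mask(im,'blue')&(d>0)&(np.hypot(W[...,0]-665,W[...,1])<85)
        for lo,hi in((60,zlo and min(85,zlo-2)),(zlo,zhi)):
            q=W[m&(W[...,2]>lo)&(W[...,2]<hi)]
            if len(q)>5: print(n,lo,len(q),rect(q))
        if pic and n=='side': cv2.imwrite(pic,cv2.resize(im[120:240,310:430],None,fx=4,fy=4)[:,:,::-1])
E
python3 -c "
from rr import *
rr(105,185,'pics/s7.png')
plan([(665,0.8,172,-15.6)])"
```

```text
side 60 354 [664.7  -0.8 103.7  86.3 -16.5]
side 105 167 [658.6  -9.1  74.2  49.7 -18.1]
t 21.55 pos [6.635e+02 1.000e-01 1.735e+02] ang -15.7 tilt z [-0.001 -0.    -1.   ] w 9.6 F [-0.1 -0.2 -0.9] q6 1.83
  turn -0.0003 shift [0.016, -0.013, 0.019] rows>= 1
 --> [665.    0.8 172. ] -15.6
```

View pics/s7.png

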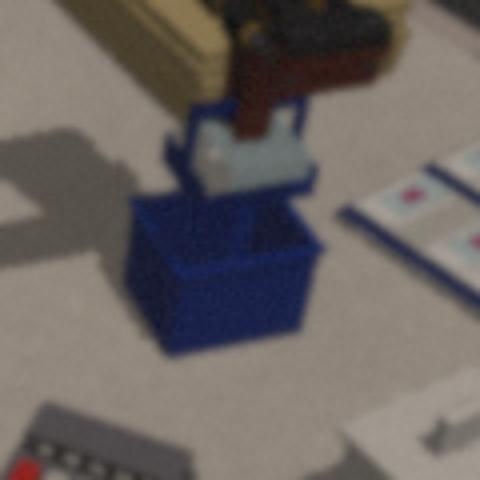

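The rack hangs level over the blue dish (basket at crop (245,165), dish at (220,260)), partly hidden. I'll lower in steps and check.

Emit:
arm_command(rows=[0, 0, 0, 0.018, -0.012, 0.2, -0.9, 0, 0, 0, 0.018, -0.012, 0.4, -0.9, 0, 0, 0, 0.018, -0.012, 0.48, -0.9, 0, 0, 0, 0.018, -0.012, 0.48, -0.9])

```text
t: 21.95
ee_pos: [665.0, 2.1, 132.7]
orientation: [3.112, -0.426, -0.006]
ft_force: [-0.2, -0.1, -2.0]
width: 9.5
grasp_force: 30.0
```

```bash
python3 -c "
from rr import *
rr(80,150,'pics/s8.png')
plan([(665,0.8,60.8,-15.6)])"
```

```text
side 60 300 [ 6.642e+02  2.000e-01  1.030e+02  8.730e+01 -1.550e+01]
side 80 137 [646.3 -14.9  98.1  50.7 -53.5]
t 22.05 pos [666.4   2.2 134.6] ang -15.6 tilt z [-0.001  0.    -1.   ] w 9.7 F [ 0.9  0.3 -1.4] q6 1.83
  turn 0.0002 shift [-0.012, 0.021, 0.922] rows>= 2
 --> [665.    0.8  60.8] -15.6
```

View pics/s8.png

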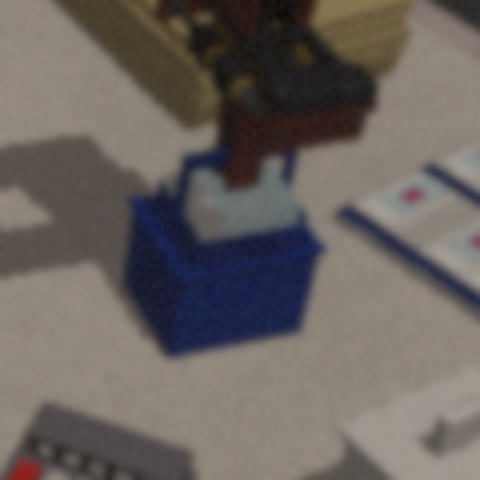

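The rack base is just at rim level and looks centred in the opening. I'll lower it slowly, watching the force.

Emit:
arm_command(rows=[0, 0, 0, -0.012, 0.018, 0.08, -0.9, 0, 0, 0, -0.012, 0.018, 0.16, -0.9, 0, 0, 0, -0.012, 0.018, 0.24, -0.9, 0, 0, 0, -0.012, 0.018, 0.24, -0.9])

```text
t: 22.45
ee_pos: [664.4, 1.0, 114.6]
orientation: [3.112, -0.426, -0.003]
ft_force: [-0.6, -1.0, -1.9]
width: 9.2
grasp_force: 30.0
```

Emit:
arm_command(rows=[0, 0, 0, 0, 0, 0.15, -0.9, 0, 0, 0, 0, 0, 0.3, -0.9, 0, 0, 0, 0, 0, 0.45, -0.9, 0, 0, 0, 0, 0, 0.5, -0.9, 0, 0, 0, 0, 0, 0.5, -0.9])

```text
t: 22.95
ee_pos: [664.4, 1.0, 74.5]
orientation: [3.112, -0.426, -0.003]
ft_force: [0.3, -0.2, -1.6]
width: 9.5
grasp_force: 30.0
```

Emit:
arm_command(rows=[0, 0, 0, 0, 0, 0.08, -0.9, 0, 0, 0, 0, 0, 0.13, -0.9, 0, 0, 0, 0, 0, 0.13, -0.9, 0, 0, 0, 0, 0, 0.13, -0.9])

```text
t: 23.35
ee_pos: [665.2, 1.0, 65.5]
orientation: [-3.113, 0.426, -0.0]
ft_force: [0.7, -0.3, -2.0]
width: 9.5
grasp_force: 30.0
```

Emit:
arm_command(rows=[0, 0, 0, 0, 0, 0.03, -0.9, 0, 0, 0, 0, 0, 0.05, -0.9, 0, 0, 0, 0, 0, 0.055, -0.9, 0, 0, 0, 0, 0, 0.055, -0.9])

```text
t: 23.75
ee_pos: [665.1, 1.0, 61.0]
orientation: [3.113, -0.426, -0.0]
ft_force: [0.3, 0.5, -1.6]
width: 9.6
grasp_force: 30.0
```

Emit:
arm_command(rows=[0, 0, 0, 0, 0, 0.01, -0.9, 0, 0, 0, 0, 0, 0.01, -0.9])

```text
t: 23.95
ee_pos: [665.3, 1.0, 60.3]
orientation: [-3.113, 0.426, -0.0]
ft_force: [0.1, 0.0, -2.0]
width: 9.5
grasp_force: 30.0
```

Emit:
arm_command(rows=[0, 0, 0, 0, 0, 0, -0.4, 0, 0, 0, 0, 0, 0, -0.4, 0, 0, 0, 0, 0, 0, -0.4, 0, 0, 0, 0, 0, 0, -0.4])

```text
t: 24.35
ee_pos: [665.3, 1.0, 60.4]
orientation: [-3.113, 0.426, -0.0]
ft_force: [0.9, 0.7, 0.3]
width: 26.2
grasp_force: 0.0
```

Emit:
arm_command(rows=[0, 0, 0, 0, 0, -0.5, -0.4, 0, 0, 0, 0, 0, -1, -0.4, 0, 0, 0, 0, 0, -1, -0.4])

```text
t: 24.65
ee_pos: [668.9, 0.9, 146.1]
orientation: [-3.111, 0.426, -0.015]
ft_force: [0.7, -0.2, 0.4]
width: 26.5
grasp_force: 0.0
```

```bash
python3 -c "
from rr import *
rr(100,150,'pics/s9.png')
plan([(600,180,150,90),(511,402,130,169.5)])"
```

```text
side 60 515 [ 6.641e+02 -4.000e-01  1.044e+02  8.810e+01 -1.550e+01]
t 24.75 pos [665.8   1.  141.4] ang -15.6 tilt z [ 0.002 -0.    -1.   ] w 26.3 F [ 0.2 -0.7  0.2] q6 1.83
  turn -0.2333 shift [-0.702, -0.975, -0.054] rows>= 5
  turn -0.2333 shift [0.107, -0.975, -0.044] rows>= 5
  turn -0.1199 shift [0.15, -0.135, -0.009] rows>= 3
 --> [600. 180. 150.] 90.0
  turn -0.2333 shift [0.975, -0.391, 0.088] rows>= 5
  turn -0.2084 shift [0.975, 0.358, 0.087] rows>= 5
  turn 0.0 shift [0.482, 0.761, 0.075] rows>= 2
 --> [511. 402. 130.] 169.5
```

View pics/s9.png

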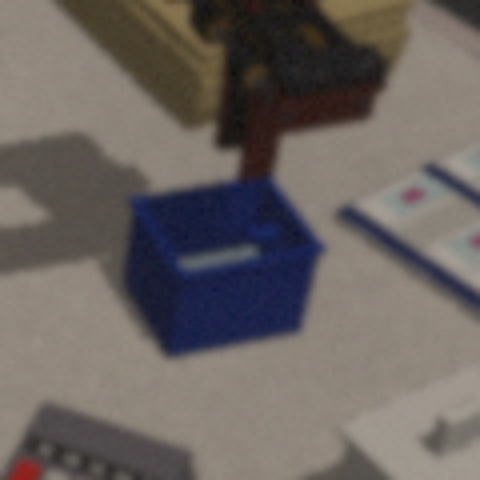

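The rack is inside the blue dish (slides at crop (220,258)). Now the blue lid.

Emit:
arm_command(rows=[0, 0, -0.047, -0.14, -0.19, -0.01, -0.1, 0, 0, -0.094, -0.28, -0.39, -0.02, -0.1, 0, 0, -0.14, -0.42, -0.58, -0.03, -0.1, 0, 0, -0.187, -0.56, -0.78, -0.04, -0.1, 0, 0, -0.233, -0.702, -0.975, -0.054, -0.1])

```text
t: 25.25
ee_pos: [630.5, 91.7, 142.6]
orientation: [-3.056, -0.726, 0.005]
ft_force: [-1.1, -0.1, 0.4]
width: 39.7
grasp_force: 0.0
```

Emit:
arm_command(rows=[0, 0, -0.047, 0.02, -0.19, -0.01, -0.1, 0, 0, -0.094, 0.04, -0.39, -0.02, -0.1, 0, 0, -0.14, 0.06, -0.58, -0.03, -0.1, 0, 0, -0.187, 0.09, -0.78, -0.04, -0.1, 0, 0, -0.233, 0.107, -0.975, -0.044, -0.1])

```text
t: 25.75
ee_pos: [603.8, 165.2, 146.3]
orientation: [-2.594, -1.771, 0.004]
ft_force: [-0.4, -0.5, 0.4]
width: 39.5
grasp_force: 0.0
```

```bash
python3 -c "
from rr import *
plan([(511,402,130,169.5)])"
```

```text
t 25.75 pos [603.8 165.2 146.3] ang 68.7 tilt z [-0.003 -0.001 -1.   ] w 39.5 F [-0.4 -0.5  0.4] q6 0.62
  turn -0.2333 shift [0.975, -0.901, 0.085] rows>= 5
  turn -0.2333 shift [0.975, -0.013, 0.062] rows>= 5
  turn -0.0937 shift [0.659, 0.578, 0.056] rows>= 2
 --> [511. 402. 130.] 169.5
```

Emit:
arm_command(rows=[0, 0, -0.047, 0.2, -0.18, 0.02, -0.1, 0, 0, -0.094, 0.39, -0.36, 0.03, -0.1, 0, 0, -0.14, 0.58, -0.54, 0.05, -0.1, 0, 0, -0.187, 0.78, -0.72, 0.07, -0.1, 0, 0, -0.233, 0.975, -0.901, 0.085, -0.1])

```text
t: 26.25
ee_pos: [565.4, 264.3, 139.3]
orientation: [-1.788, -2.581, 0.004]
ft_force: [0.1, -0.5, 0.1]
width: 39.6
grasp_force: 0.0
```

Emit:
arm_command(rows=[0, 0, -0.047, 0.2, 0, 0.01, -0.1, 0, 0, -0.094, 0.39, 0, 0.02, -0.1, 0, 0, -0.14, 0.58, -0.01, 0.04, -0.1, 0, 0, -0.187, 0.78, -0.01, 0.05, -0.1, 0, 0, -0.233, 0.975, -0.013, 0.062, -0.1])

```text
t: 26.75
ee_pos: [537.6, 336.8, 134.3]
orientation: [-0.745, -3.05, 0.004]
ft_force: [0.5, 0.2, 1.3]
width: 39.4
grasp_force: 0.0
```

Emit:
arm_command(rows=[0, 0, -0.047, 0.33, 0.29, 0.03, -0.1, 0, 0, -0.094, 0.659, 0.578, 0.056, -0.1, 0, 0, -0.094, 0.659, 0.578, 0.056, -0.1, 0, 0, -0.094, 0.659, 0.578, 0.056, -0.1])

```text
t: 27.15
ee_pos: [512.7, 402.1, 130.1]
orientation: [-0.298, -3.125, 0.003]
ft_force: [0.1, -0.3, -0.5]
width: 39.6
grasp_force: 0.0
```

```bash
python3 -c "
from rr import *
plan([(511.3,402,75,169.5)])"
```

```text
t 27.15 pos [512.7 402.1 130.1] ang 169.1 tilt z [-0.002 -0.002 -1.   ] w 39.6 F [ 0.1 -0.3 -0.5] q6 -0.73
  turn -0.0022 shift [0.017, -0.004, 0.689] rows>= 2
 --> [511.3 402.   75. ] 169.5
```

Emit:
arm_command(rows=[0, 0, -0.002, 0.017, 0, 0.35, -0.1, 0, 0, -0.002, 0.017, 0, 0.69, -0.1, 0, 0, -0.002, 0.017, 0, 0.69, -0.1, 0, 0, -0.002, 0.017, 0, 0.69, -0.1, 0, 0, -0.002, 0.017, 0, 0.69, -0.1])

```text
t: 27.65
ee_pos: [513.5, 402.4, 77.8]
orientation: [0.29, 3.127, 0.002]
ft_force: [-0.4, -0.8, -0.5]
width: 39.4
grasp_force: 0.0
```

```bash
python3 -c "
from rr import *
plan([(511.3,402,31.5,169.5)])"
```

```text
t 27.65 pos [513.5 402.4  77.8] ang 169.4 tilt z [ 0.001  0.001 -1.   ] w 39.4 F [-0.4 -0.8 -0.5] q6 -0.74
  turn -0.0006 shift [0.026, -0.011, 0.579] rows>= 1
 --> [511.3 402.   31.5] 169.5
```

Emit:
arm_command(rows=[0, 0, 0, 0.026, -0.01, 0.2, -0.1, 0, 0, 0, 0.026, -0.01, 0.4, -0.1, 0, 0, 0, 0.026, -0.01, 0.54, -0.1, 0, 0, 0, 0.026, -0.01, 0.55, -0.1, 0, 0, 0, 0.026, -0.01, 0.55, -0.1])

```text
t: 28.15
ee_pos: [510.0, 402.0, 31.8]
orientation: [-0.288, -3.127, 0.001]
ft_force: [-0.3, -0.2, -0.2]
width: 39.5
grasp_force: 0.0
```

Emit:
arm_command(rows=[0, 0, 0, 0, 0, 0, -0.9, 0, 0, 0, 0, 0, 0, -0.9, 0, 0, 0, 0, 0, 0, -0.9, 0, 0, 0, 0, 0, 0, -0.9, 0, 0, 0, 0, 0, 0, -0.9])

```text
t: 28.65
ee_pos: [510.8, 402.6, 33.2]
orientation: [0.288, 3.127, 0.001]
ft_force: [0.4, 1.2, 1.8]
width: 9.8
grasp_force: 30.0
```

Emit:
arm_command(rows=[0, 0, 0, 0, 0, -0.4, -0.9, 0, 0, 0, 0, 0, -0.8, -0.9, 0, 0, 0, 0, 0, -1, -0.9, 0, 0, 0, 0, 0, -1, -0.9])

```text
t: 29.05
ee_pos: [511.6, 403.1, 115.1]
orientation: [0.288, 3.125, 0.005]
ft_force: [0.0, 0.5, -0.9]
width: 9.5
grasp_force: 30.0
```

```bash
python3 -c "
from rr import *
plan([(511.3,402,150,169.5),(665,1,145,164.4)])"
```

```text
t 29.05 pos [511.6 403.1 115.1] ang 169.5 tilt z [ 0.004  0.003 -1.   ] w 9.5 F [ 0.   0.5 -0.9] q6 -0.74
  turn -0.0002 shift [0.002, -0.014, -0.437] rows>= 1
 --> [511.3 402.  150. ] 169.5
  turn 0.0283 shift [-0.597, -0.975, 0.013] rows>= 2
  turn 0.0 shift [-0.723, -0.975, 0.014] rows>= 2
  turn 0.0 shift [-0.723, -0.975, 0.014] rows>= 2
  turn 0.0 shift [-0.723, -0.975, 0.015] rows>= 2
  turn 0.0 shift [-0.348, -0.469, 0.007] rows>= 1
 --> [665.   1. 145.] 164.4
```

Emit:
arm_command(rows=[0, 0, 0, 0, 0, -0.45, -0.9, 0, 0, 0, 0, 0, -0.45, -0.9])

```text
t: 29.25
ee_pos: [511.7, 403.2, 150.9]
orientation: [0.288, 3.125, 0.005]
ft_force: [1.2, 0.4, -0.8]
width: 9.5
grasp_force: 30.0
```

Emit:
arm_command(rows=[0, 0, 0.014, -0.3, -0.49, 0, -0.9, 0, 0, 0.028, -0.6, -0.975, 0, -0.9, 0, 0, 0.028, -0.6, -0.975, 0, -0.9])

```text
t: 29.55
ee_pos: [543.7, 312.1, 146.5]
orientation: [-0.433, -3.11, 0.005]
ft_force: [-0.4, 0.2, -1.0]
width: 9.9
grasp_force: 30.0
```

Emit:
arm_command(rows=[0, 0, 0, -0.36, -0.49, 0.01, -0.9, 0, 0, 0, -0.723, -0.975, 0.014, -0.9, 0, 0, 0, -0.723, -0.975, 0.014, -0.9])

```text
t: 29.85
ee_pos: [578.8, 221.8, 145.7]
orientation: [-0.432, -3.11, 0.003]
ft_force: [0.3, 1.1, -1.0]
width: 10.0
grasp_force: 30.0
```

Emit:
arm_command(rows=[0, 0, 0, -0.36, -0.49, 0.01, -0.9, 0, 0, 0, -0.723, -0.975, 0.014, -0.9, 0, 0, 0, -0.723, -0.975, 0.014, -0.9])

```text
t: 30.15
ee_pos: [613.9, 131.8, 145.0]
orientation: [-0.432, -3.111, 0.002]
ft_force: [-0.5, -0.8, -0.5]
width: 9.8
grasp_force: 30.0
```

Emit:
arm_command(rows=[0, 0, 0, -0.36, -0.49, 0, -0.9, 0, 0, 0, -0.723, -0.975, 0, -0.9, 0, 0, 0, -0.723, -0.975, 0, -0.9])

```text
t: 30.45
ee_pos: [649.0, 41.6, 145.3]
orientation: [0.431, 3.111, -0.001]
ft_force: [-0.8, 0.0, -0.5]
width: 9.9
grasp_force: 30.0
```

```bash
python3 -c "
from rr import *
plan([(665,1,145,164.4)])"
```

```text
t 30.45 pos [649.   41.6 145.3] ang 164.2 tilt z [ 0.    -0.001 -1.   ] w 9.9 F [-0.8  0.  -0.5] q6 -1.25
  turn -0.001 shift [-0.331, -0.434, 0.004] rows>= 1
 --> [665.   1. 145.] 164.4
```

Emit:
arm_command(rows=[0, 0, 0, -0.17, -0.22, 0.1, -0.9, 0, 0, 0, -0.331, -0.434, 0.2, -0.9, 0, 0, 0, -0.331, -0.434, 0.2, -0.9, 0, 0, 0, -0.331, -0.434, 0.2, -0.9, 0, 0, 0, -0.331, -0.434, 0.2, -0.9])

```text
t: 30.95
ee_pos: [663.3, 5.9, 130.1]
orientation: [-0.424, -3.112, -0.0]
ft_force: [0.1, -0.8, -0.2]
width: 9.8
grasp_force: 30.0
```

```bash
python3 -c "
from rr import *
rr(95,118,'pics/s10.png')
plan([(665,1,104.2,164.4)])"
```

```text
side 60 320 [664.2  -1.  103.4  89.  -16.1]
side 95 651 [ 6.609e+02 -2.000e-01  1.083e+02  8.640e+01 -1.740e+01]
t 31.05 pos [663.6   5.6 130.5] ang 164.5 tilt z [ 0.  0. -1.] w 9.8 F [-0.6 -0.3 -0.6] q6 -1.31
  turn 0.0005 shift [-0.032, -0.05, 0.329] rows>= 1
 --> [665.    1.  104.2] 164.4
```

Emit:
arm_command(rows=[0, 0, 0, -0.041, -0.017, 0.08, -0.9, 0, 0, 0, -0.041, -0.017, 0.165, -0.9, 0, 0, 0, -0.041, -0.017, 0.165, -0.9, 0, 0, 0, -0.041, -0.017, 0.165, -0.9, 0, 0, 0, -0.041, -0.017, 0.165, -0.9])

```text
t: 31.55
ee_pos: [666.6, 1.9, 117.2]
orientation: [-0.426, -3.113, -0.0]
ft_force: [0.2, 0.4, -0.4]
width: 9.7
grasp_force: 30.0
```

```bash
python3 -c "
from rr import *
rr(83,105,'pics/s10.png')
plan([(665,1,104.2,164.4)])"
```

```text
side 60 240 [ 6.643e+02  6.000e-01  1.025e+02  8.880e+01 -1.510e+01]
side 83 615 [664.6  -1.9 106.8  91.  -16.3]
t 31.65 pos [666.7   1.9 117.3] ang 164.4 tilt z [ 0.  0. -1.] w 9.8 F [-0.1  0.3 -0.6] q6 -1.31
  turn 0.0001 shift [0.017, -0.017, 0.164] rows>= 1
 --> [665.    1.  104.2] 164.4
```

View pics/s10.png

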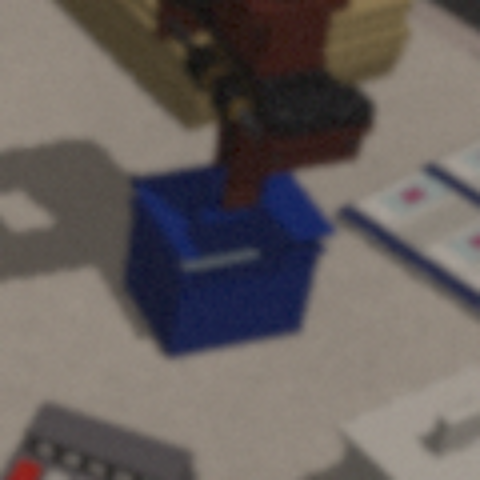

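The lid hovers over the blue dish, with a glimpse of slides at (220,258) through the gap below it. It is centred to about 2 mm, so I'll lower it.

Emit:
arm_command(rows=[0, 0, 0, 0.01, 0, 0.05, -0.9, 0, 0, 0, 0.01, 0, 0.1, -0.9, 0, 0, 0, 0.01, 0, 0.14, -0.9, 0, 0, 0, 0.01, 0, 0.155, -0.9, 0, 0, 0, 0.01, 0, 0.155, -0.9])

```text
t: 32.15
ee_pos: [665.7, 2.2, 104.5]
orientation: [-0.426, -3.112, 0.0]
ft_force: [-1.1, 0.3, -0.9]
width: 9.6
grasp_force: 30.0
```

Emit:
arm_command(rows=[0, 0, 0, 0, 0, 0.01, -0.9, 0, 0, 0, 0, 0, 0.01, -0.9])

```text
t: 32.35
ee_pos: [666.0, 2.2, 104.1]
orientation: [0.426, 3.112, 0.0]
ft_force: [-1.0, -0.1, 0.7]
width: 10.1
grasp_force: 30.0
```

Emit:
arm_command(rows=[0, 0, 0, 0, 0, 0, -0.1, 0, 0, 0, 0, 0, 0, -0.1, 0, 0, 0, 0, 0, 0, -0.1, 0, 0, 0, 0, 0, 0, -0.1])

```text
t: 32.75
ee_pos: [665.9, 2.2, 104.0]
orientation: [0.426, 3.113, -0.0]
ft_force: [0.2, 0.2, -0.1]
width: 37.7
grasp_force: 0.0
```

Emit:
arm_command(rows=[0, 0, 0, 0, 0, -0.5, -0.1, 0, 0, 0, 0, 0, -1, -0.1, 0, 0, 0, 0, 0, -1, -0.1])

```text
t: 33.05
ee_pos: [669.3, 2.1, 189.9]
orientation: [0.424, 3.103, 0.002]
ft_force: [0.3, 0.5, 0.1]
width: 39.5
grasp_force: 0.0
```

Emit:
arm_command(rows=[0, 0, 0, 0.5, 0.5, -0.5, -0.1, 0, 0, 0, 0.9, 0.9, -0.5, -0.1, 0, 0, 0, 0.9, 0.9, -0.5, -0.1, 0, 0, 0, 0.9, 0.9, -0.5, -0.1])

```text
t: 33.45
ee_pos: [615.1, 92.3, 224.1]
orientation: [0.421, 3.113, -0.0]
ft_force: [0.5, 0.3, 0.2]
width: 39.5
grasp_force: 0.0
```

```bash
python3 -c "
from rr import *
im,d=ctrl.get_image('side');W=world('side',d)
for c,x,y in(('yellow',389,267),('blue',665,0)):
    m=mask(im,c)&(d>0)&(np.hypot(W[...,0]-x,W[...,1]-y)<50)&(W[...,2]>72)&(W[...,2]<95)
    q=W[m];A=np.c_[q[:,:2]-[x,y],np.ones(len(q))];print(c,len(q),rect(q),'plane',np.linalg.lstsq(A,q[:,2],rcond=None)[0].round(3))
cv2.imwrite('pics/final.png',im[:,:,::-1]);plan([])"
```

```text
yellow 512 [389.6 265.1  98.1  91.4  39.1] plane [ 5.0000e-03 -0.0000e+00  8.0449e+01]
blue 566 [664.6  -1.   98.3  89.4 -13.2] plane [1.700e-02 2.300e-02 8.091e+01]
t 33.5 pos [615.6  91.2 223.7] ang 164.5 tilt z [-0. -0. -1.] w 39.4 F [0.6 0.2 0.1] q6 -1.17
```

View pics/final.png

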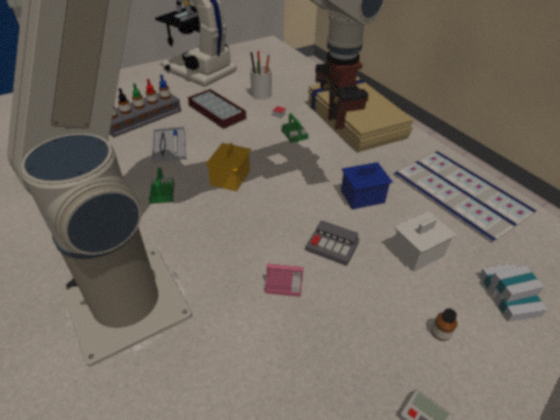

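Both dishes are closed: yellow at (230,165) and blue at (366,184). Both lids lie flat at about 80 mm, everything else stands where it was, and the gripper is clear.

```bash
python3 -c "
from workcell import ctrl
print(ctrl.close_job())"
```

```text
the job is handed in; nothing more can be done
None
```

Both racks are in the dishes of their own colour, each closed afterwards with its matching lid lying flat on the rim. The job was handed in at about 33.5 s, but the system returned no verdict.

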